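Set out turned furniture feet in their finishing holders

TASK

Set the four round turned furniture feet out for oiling: stand each one upright, black glide up, in the round plywood holder whose recess fits its base, the smallest foot in the smallest holder and so on up to the largest, each base flat on the recess floor. Leave the two square feet standing where they are.

Things in the scene. Friction and masses are not known exactly. Their poses are not given: they have to be found in the camera images.
- foot_a_center (a point): Centre (half-way up, on the axis) of the smallest round turned wooden furniture foot, loose, standing upright. 50 mm high: a round base flange 40 mm in diameter and 10 mm thick at the bottom, above it a straight round barrel 24 mm in diameter (where to grip it), a thin black glide disc on top. So its underside is 25 mm below this point. z up along the foot's axis; the yaw means nothing. 60 g give or take a third.
- foot_b_center (a point): Centre (half-way up, on the axis) of the second smallest round turned wooden furniture foot, loose, standing upright. 60 mm high: a round base flange 50 mm in diameter and 10 mm thick at the bottom, above it a straight round barrel 32 mm in diameter (where to grip it), a thin black glide disc on top. So its underside is 30 mm below this point. z up along the foot's axis; the yaw means nothing. 100 g give or take a third.
- foot_c_center (a point): Centre (half-way up, on the axis) of the second largest round turned wooden furniture foot, loose, standing upright. 70 mm high: a round base flange 60 mm in diameter and 10 mm thick at the bottom, above it a straight round barrel 42 mm in diameter (where to grip it), a thin black glide disc on top. So its underside is 35 mm below this point. z up along the foot's axis; the yaw means nothing. 140 g give or take a third.
- foot_d_center (a point): Centre (half-way up, on the axis) of the largest round turned wooden furniture foot, loose, standing upright. 80 mm high: a round base flange 70 mm in diameter and 10 mm thick at the bottom, above it a straight round barrel 52 mm in diameter (where to grip it), a thin black glide disc on top. So its underside is 40 mm below this point. z up along the foot's axis; the yaw means nothing. 180 g give or take a third.
- square_foot_1_center (a point): Centre (half-way up) of a square wooden furniture foot, loose, standing upright among the round ones, to be left alone: 58 mm high, square base plate 46 mm wide and 10 mm thick, square post 34 mm wide above it. x and y along its sides, z up.
- square_foot_2_center (a point): Centre (half-way up) of a square wooden furniture foot, loose, standing upright among the round ones, to be left alone: 74 mm high, square base plate 58 mm wide and 10 mm thick, square post 44 mm wide above it. x and y along its sides, z up.
- holder_a_floor (a point): Centre of the recess floor of the smallest round plywood finishing holder, a dish fixed to the bench: recess 56 mm in diameter inside, floor 5 mm above the bench, rim 12 mm above the bench (recess 7 mm deep), 78 mm in diameter outside. z up.
- holder_b_floor (a point): Centre of the recess floor of the second smallest round plywood finishing holder, a dish fixed to the bench: recess 66 mm in diameter inside, floor 5 mm above the bench, rim 12 mm above the bench (recess 7 mm deep), 88 mm in diameter outside. z up.
- holder_c_floor (a point): Centre of the recess floor of the second largest round plywood finishing holder, a dish fixed to the bench: recess 76 mm in diameter inside, floor 5 mm above the bench, rim 12 mm above the bench (recess 7 mm deep), 98 mm in diameter outside. z up.
- holder_d_floor (a point): Centre of the recess floor of the largest round plywood finishing holder, a dish fixed to the bench: recess 86 mm in diameter inside, floor 5 mm above the bench, rim 12 mm above the bench (recess 7 mm deep), 108 mm in diameter outside. z up.
Things that resemble listed ones, but are neither listed nor needed, are in the scene too. Leave any green or purple look-alike of the part that bears foot_a_center alone.

How it is judged (in metres and radians):
At the end, for the whole second after the job is handed in: Each round foot stands upright (within 0.08 rad), at rest and released, in the holder of its own size, its base on the recess floor (height within 4 mm) and its axis within 11 mm of the holder's centre (anywhere in the recess); each square foot is within 30 mm of where it started (horizontal distance between foot_a_center and holder_a_floor below 0.011 m and z of foot_a_center in the frame of holder_a_floor between 0.021 and 0.029 m and angle between each of foot_a_center, foot_b_center, foot_c_center, foot_d_center's own z axis and vertical below 0.08 rad and linear speed of each of foot_a, foot_b, foot_c, foot_d below 0.02 m/s and horizontal distance between foot_b_center and holder_b_floor below 0.011 m and z of foot_b_center in the frame of holder_b_floor between 0.026 and 0.034 m and horizontal distance between foot_c_center and holder_c_floor below 0.011 m and z of foot_c_center in the frame of holder_c_floor between 0.031 and 0.039 m and horizontal distance between foot_d_center and holder_d_floor below 0.011 m and z of foot_d_center in the frame of holder_d_floor between 0.036 and 0.044 m and distance of each of square_foot_1_center, square_foot_2_center from where it was at the start of the episode below 0.03 m); the robot touches nothing.
It fails at once if a square foot is moved more than 30 mm or knocked over (distance of any of square_foot_1_center, square_foot_2_center from where it was at the start of the episode above 0.03 m or angle between any of square_foot_1_center, square_foot_2_center's own z axis and vertical above 0.5 rad).
It also fails if it takes over 104 s, if anything falls off the work surface, if the arm or the gripper's body presses on something with over 40 N, if the wrist force passes 120 N, or if a joint passes its speed limit or range.

ROBOT

A 7-joint arm with a two-finger parallel gripper is mounted at the origin on a cart in front of the work surface, level with it; the furniture and walls round the work are solid. World frame = base frame: x ahead of the robot, y to its left, z up, the work surface at z = 0. Lengths are in m, angles in degrees, forces in N, time in s.
With the tool pointing down it reaches from about 0.425 to 0.975 m from the base axis. Payload 16.7 kg.
Tool frame: the origin (TCP) lies between the finger pads; the fingertips stand 8 mm ahead of it and the grasp point (between the pads) lies 11 mm behind it; z points along the fingers, y is the direction in which the jaws open and shut (so a half turn about z gives the same grasp; the last joint's range is limited). The gripper opens to 85 mm and grips with 20 to 120 N. Pads are 22 mm wide; open, the fingers measure 114 mm over their backs; the gripper's body (76 mm by 85 mm) begins 54 mm behind the grasp point. The pads swing forward as they close: fully open they stand 13 mm farther back than shut.
Start: joints at [-76.461, 24.414, 4.234, 92.017, -1.954, 63.644, -3.845], TCP at [0.254, 0.625, 0.239] pointing down, gripper open.
Joint ranges: [-163.25, 163.25], [-28.42, 122.38], [-70.27, 78.77], [12.13, 141.07], [-58.53, 238.53], [9.26, 117.41], [-156.51, 156.51]. Speed limits (degrees/s): [108.29, 108.29, 136.94, 136.94, 172.46, 172.46, 172.46].

INTERFACE

Orientations are given as [roll, pitch, yaw] about the fixed x, y, z axes, in that order (R = Rz(yaw) Ry(pitch) Rx(roll)).
In Python, from bench import env gives the robot as it stands. The module is installed in compiled form; this text tells all that it offers.
- The arm moves only by the tool step_arm, never from a script. Its argument "moves" is one flat list of numbers, 7 for each row, row after row: the finger opening in mm, from 0 to 85.4, then the shift along the tool's x, y, z in mm, then the turn, a rotation vector about the tool's x, y, z in degrees. A call has 1 to 20 rows; each row shifts and turns the commanded pose from where the row before left it, along the tool's axes as they then stand; what a row does not reach is not made up. A row lasts 1/12 s, in which the tool goes at most 41.7 mm and 7.16 degrees, less where a joint would pass 70% of its speed; a pose out of reach is approached as far as the arm can. A call with a gripper value outside its range is refused whole. The fingers move at their own pace and stop on an object; "newtons" is the grip in N (left out, the last holds). Time passes only in rows, so rows that do not move let the fingers close. It gives the time, the measured TCP pose, the force and the opening at its end, in the units of the state.
- env.state(): the state, without advancing time (a new reading comes with each control period).
- env.snapshot(name): name is "scene" or "top"; returns a dict with "color" (400x640x3 uint8, red, green, blue), "depth" (400x640 float32, m along the optical axis (not along the pixel's ray), 0 where there is no reading), "vertical_fov" (degrees; the focal length in pixels is half the picture's height over the tangent of half this angle, whatever the lens; pixels are square), "cx", "cy" (the principal point, pixels), "pose" (4x4, takes a point from camera to world coordinates). Camera axes: x right, y down, z forward; pixel columns grow to the right and rows downward; lengths in m; the calibration is good to about 2 mm. A picture is of the moment at which its call begins.
- env.job_done(): hands the job in, once; it reports no verdict.
Trained networks look in a picture, given as the dict that the camera call returned (one of the last four; its "shot" number tells which), for a name from the list of things; names that differ only in an ending like _2 or _b are one class to them, and where a whole thing is asked for, a point or a joint stands for the part that bears it (a point fixed in the world has none). Each returns a list of dicts, best first, with "score" (0 to 1); they miss things now and then, are a little off and sometimes report something else, mostly with a low value. They report only what shows in the picture. A call takes as long as a camera call. They do not tell look-alikes from the thing itself.
- env.recognise(label, picture): "point" ([column, row] as shares, 0 to 1, of the picture: columns of its width, rows of its height, amid what is visible of it).
- env.landmark_of(label, picture): "point" ([column, row] as shares, 0 to 1, of the picture: columns of its width, rows of its height: a listed point, or the origin of a listed thing).
The state is a dict: "time": time; "joints": joint angles; "qd": joint speeds; "effort": joint torques, N m; "tcp_pos": TCP position; "ee_rot": TCP orientation; "ft_force": force on the tool from outside, world axes, zero at the start; "wrist_torque": the same for the moment, N m; "gripper_width": finger opening in m.
Only numpy, scipy, OpenCV 4.12 (cv2) and the standard library are available. Lean on these libraries where they do the work, as an engineer would, in place of code of your own. Each camera call takes 0.05 s, during which the arm holds its last target.

## Working session

There is one attempt and no reset: what is moved stays moved. The work goes in short steps, Python scripts to look and compute and a tool call to move; the robot and the scene stay as the last step left them, time stands still between calls to the robot, and variables do not carry over. Pictures are saved under pics/ and viewed, and the job is handed in when it is done.

Besides the shell and the picture viewer there is one more tool, called after "Emit:" in YAML: its name, and indented under it one key for each argument. step_arm: Moves the arm, as the interface text tells. Its arguments: {"type":"object","properties":{"moves":{"type":"array","items":{"type":"number"}},"newtons":{"type":"number"}},"required":["moves"]}

```bash
mkdir -p pics; cat > h.py <<'E'
import numpy as np, cv2, pickle
from bench import env
def snap(n):
    s=env.snapshot(n); return s
def f_of(s): return s["color"].shape[0]/2/np.tan(np.radians(s["vertical_fov"])/2)
def cloud(s):
    f=f_of(s); d=s["depth"]; v,u=np.mgrid[0:d.shape[0],0:d.shape[1]]
    P=np.stack([(u-s["cx"])/f*d,(v-s["cy"])/f*d,d],-1)
    T=np.array(s["pose"]); W=P@T[:3,:3].T+T[:3,3]; W[d==0]=np.nan; return W
def save(s,name): cv2.imwrite("pics/"+name,s["color"][:,:,::-1])
E
python3 - <<'E'
from h import *
print(env.state())
for n in("top","scene"):
    s=snap(n); save(s,n+"0.png"); pickle.dump(dict(s),open(n+"0.pkl","wb"))
    print(n,s["vertical_fov"],s["cx"],s["cy"],np.round(s["pose"],3).tolist())
    for l in("foot_a_center","square_foot_1_center","holder_a_floor"):
        print(l,[(np.round(np.array(r["point"])*[640,400]).tolist(),round(r["score"],2)) for r in env.landmark_of(l,s)])
E
```

```text
{'time': 0.0, 'joints': array([-76.46136152,  24.45099277,   4.2311729 ,  92.05217902,
        -1.95225161,  63.64439368,  -3.84507988]), 'qd': array([-0.03281753, -0.08460274, -0.04490028,  0.01212742, -0.03191687,
        0.02098018, -0.127798  ]), 'effort': array([ 6.36810073e-04, -9.49839377e+01,  3.76104757e+00, -4.63530135e+01,
        1.92833436e-02,  9.91914509e-03,  8.97114592e-05]), 'tcp_pos': array([0.2538797 , 0.62500096, 0.23859537]), 'ee_rot': array([-1.79924891e+02,  6.96069208e-03,  1.57894126e+02]), 'ft_force': array([0.46031258, 0.24749848, 0.52879774]), 'wrist_torque': array([-0.04207201, -0.00468436,  0.07672331]), 'gripper_width': 0.08517547638623656}
top 56.86899195986294 320.982169616047 200.2306625221902 [[0.005, -0.993, 0.12, 0.443], [-1.0, -0.007, -0.013, 0.176], [0.014, -0.12, -0.993, 0.945], [0.0, 0.0, 0.0, 1.0]]
foot_a_center [([218.0, 164.0], 0.58), ([323.0, 220.0], 0.58), ([289.0, 192.0], 0.57), ([306.0, 254.0], 0.53)]
square_foot_1_center [([310.0, 252.0], 0.9)]
holder_a_floor [([409.0, 227.0], 0.67)]
scene 50.96858260068889 320.8798222278712 196.96048610664133 [[-0.553, -0.489, 0.675, -0.171], [-0.833, 0.326, -0.446, 0.616], [-0.001, -0.809, -0.588, 0.674], [0.0, 0.0, 0.0, 1.0]]
foot_a_center [([280.0, 210.0], 0.75), ([200.0, 224.0], 0.67), ([325.0, 216.0], 0.55)]
square_foot_1_center [([330.0, 239.0], 0.93)]
holder_a_floor [([394.0, 195.0], 0.71)]
```

View pics/top0.png

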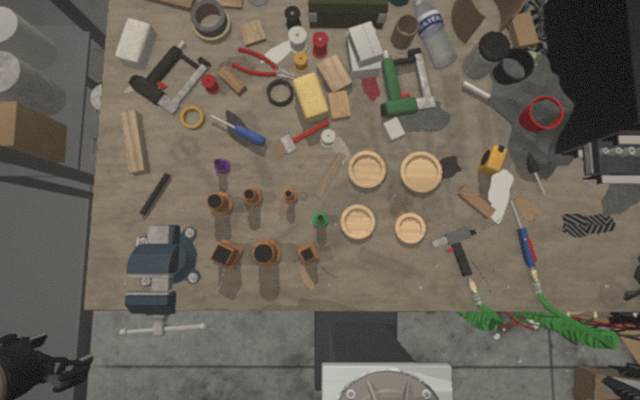

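View pics/scene0.png

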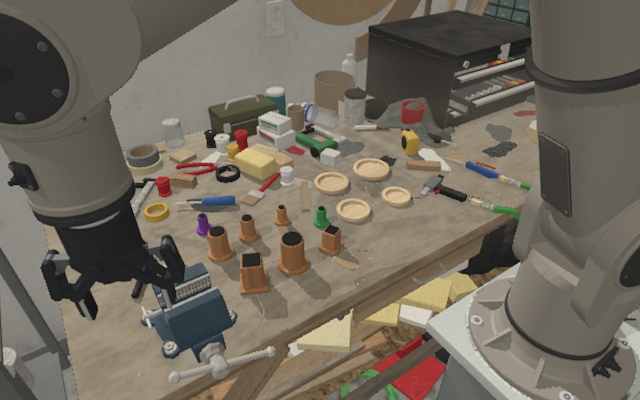

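```bash
python3 - <<'E'
from h import *
s=pickle.load(open("top0.pkl","rb")); c=s["color"][140:280,190:450,::-1]
cv2.imwrite("pics/crop0.png",cv2.resize(c,None,fx=3,fy=3,interpolation=cv2.INTER_CUBIC))
W=cloud(s)
from scipy import ndimage as ni
m=(W[...,2]>0.03)&(W[...,0]>0.2)&(W[...,0]<.65)&(W[...,1]<.5)&(W[...,1]>-.2)
L,n=ni.label(m)
for i in range(1,n+1):
    k=L==i
    if k.sum()<15: continue
    z=np.nanpercentile(W[...,2][k],90); t=k&(W[...,2]>z-.006)
    r,cc=np.where(t); p=W[t]
    print("top",[round(cc.mean(),1),round(r.mean(),1)],k.sum(),t.sum(),"z",round(z,4),"mid",np.round((p.min(0)+p.max(0))/2,4)[:2],"mean",np.round(p.mean(0),4)[:2],"ext",np.round(np.ptp(p,0),3)[:2])
# holders: rim z~0.012
m=(W[...,2]>0.0085)&(W[...,2]<.02)&(W[...,0]>0.2)&(W[...,0]<.65)&(W[...,1]<.2)&(W[...,1]>-.2)
L,n=ni.label(m)
for i in range(1,n+1):
    k=L==i
    if k.sum()<100: continue
    p=W[k].astype(np.float32); (cx,cy),r=cv2.minEnclosingCircle(p[:,:2]); print("holder",k.sum(),cx,cy,r,p[:,:2].mean(0),np.median(p[:,2]))
b=W[(np.abs(W[...,2])<.02)&(W[...,0]>.3)&(W[...,0]<.5)&(W[...,1]>-.1)&(W[...,1]<.4)];print("bench z",np.median(b[:,2]))
E
```

```text
top [np.float64(216.9), np.float64(162.9)] 80 54 z 0.0516 mid [0.642  0.4211] mean [0.642  0.4215] ext [0.016 0.023]
top [np.float64(248.3), np.float64(193.9)] 155 120 z 0.0616 mid [0.5642 0.3414] mean [0.5641 0.3404] ext [0.029 0.03 ]
top [np.float64(287.3), np.float64(193.8)] 78 62 z 0.0512 mid [0.5663 0.2467] mean [0.5664 0.2471] ext [0.02  0.022]
top [np.float64(213.8), np.float64(200.9)] 294 220 z 0.0719 mid [0.5454 0.42  ] mean [0.5452 0.4198] ext [0.039 0.039]
top [np.float64(319.5), np.float64(217.9)] 76 63 z 0.0517 mid [0.5078 0.1678] mean [0.5079 0.1679] ext [0.02  0.022]
top [np.float64(262.5), np.float64(253.1)] 423 362 z 0.0817 mid [0.4234 0.3001] mean [0.4232 0.2998] ext [0.051 0.049]
top [np.float64(220.7), np.float64(254.6)] 436 325 z 0.0757 mid [0.4181 0.3988] mean [0.4191 0.3976] ext [0.051 0.052]
top [np.float64(167.9), np.float64(268.0)] 268 56 z 0.1281 mid [0.3955 0.4974] mean [0.3912 0.4969] ext [0.047 0.005]
top [np.float64(306.4), np.float64(254.1)] 206 186 z 0.0594 mid [0.421  0.1984] mean [0.4208 0.1985] ext [0.038 0.041]
top [np.float64(166.1), np.float64(299.4)] 203 42 z 0.1284 mid [0.3251 0.4974] mean [0.3247 0.4971] ext [0.03  0.005]
top [np.float64(182.3), np.float64(327.4)] 53 35 z 0.0408 mid [0.2472 0.489 ] mean [0.2473 0.4906] ext [0.008 0.021]Traceback (most recent call last):
  File "<stdin>", line 20, in <module>
cv2.error: OpenCV(4.12.0) /io/opencv/modules/imgproc/src/shapedescr.cpp:201: error: (-215:Assertion failed) count >= 0 && (depth == CV_32F || depth == CV_32S) in function 'minEnclosingCircle'
```

View pics/crop0.png

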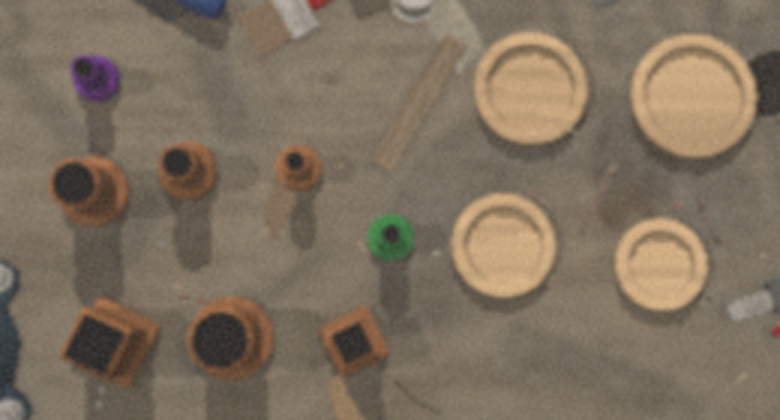

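The crop shows the brown round feet: a at top-picture pixel (288,194), b at (249,194), c at (214,201) and d at (263,253). What could be confused with them: the green look-alike at (320,218), the purple one at (217,163), and the square feet at (221,254) and (306,254). I choose only the brown round ones. Next, the holders.

```bash
python3 - <<'E'
from h import *
from scipy import ndimage as ni
from scipy.optimize import least_squares
s=pickle.load(open("top0.pkl","rb")); W=cloud(s); c=s["color"].astype(int)
for nm,(u,v) in dict(a=(410,228),b=(357,222),c=(367,170),d=(421,172)).items():
    R=dict(a=.039,b=.044,c=.049,d=.054)[nm]
    hsv=cv2.cvtColor(s["color"],cv2.COLOR_RGB2HSV)
    vv,uu=np.mgrid[0:400,0:640]
    m=(np.hypot(uu-u,vv-v)<32)&(s["color"][...,0]>c[v,u,0]*.75)&(c[...,0]-c[...,2]>45)
    L,n=ni.label(ni.binary_fill_holes(m)); k=L==L[v,u]
    # rim plane projection z=.012
    f=f_of(s);T=np.array(s["pose"])
    cn,_=cv2.findContours(k.astype(np.uint8),0,cv2.CHAIN_APPROX_NONE)
    q=max(cn,key=len)[:,0]
    d=np.c_[(q[:,0]-s["cx"])/f,(q[:,1]-s["cy"])/f,np.ones(len(q))]@T[:3,:3].T
    P=T[:3,3]+d*((.012-T[2,3])/d[:,2])[:,None]
    r=least_squares(lambda x:np.hypot(P[:,0]-x[0],P[:,1]-x[1])-x[2],[*P.mean(0)[:2],R],loss="soft_l1",f_scale=.002).x
    dd=(np.hypot(W[...,0]-r[0],W[...,1]-r[1]))
    h=(W[...,2]>.0085)&(dd<.065)&(W[...,2]<.03); p=W[h].astype(np.float64)
    print(nm,np.round(r,4),R,"n",k.sum(),"depth rim mean",np.round(np.nanmean(p,0),4),"floor z",np.nanmedian(W[...,2][dd<.02]))
W2=cloud(pickle.load(open("scene0.pkl","rb")))
for nm,x,y,h,R in(("a",.5664,.247,.05,.02),("b",.5642,.341,.06,.02),("c",.5453,.42,.07,.03),("d",.4233,.30,.08,.035)):
    k=(np.hypot(W2[...,0]-x,W2[...,1]-y)<R)&(W2[...,2]>h-.006); p=W2[k]; print(nm,k.sum(),np.round((p.min(0)+p.max(0))/2,4),np.round(p.mean(0),4))
E
```

```text
a [ 0.4878 -0.0614  0.0378] 0.039 n 741 depth rim mean [ 0.4856 -0.0604  0.012 ] floor z 0.005361714300351206
b [0.5033 0.0716 0.0429] 0.044 n 947 depth rim mean [0.5016 0.0729 0.0122] floor z 0.005515829565802988
c [0.6387 0.0476 0.0478] 0.049 n 1112 depth rim mean [0.6372 0.0488 0.0122] floor z 0.005442672174415464
d [ 0.6335 -0.093   0.0527] 0.054 n 1340 depth rim mean [ 0.6312 -0.0921  0.0122] floor z 0.005185178734079754
a 56 [0.5646 0.2461 0.0487] [0.5638 0.2476 0.0488]
b 98 [0.5616 0.3405 0.0586] [0.5603 0.3415 0.0595]
c 197 [0.5431 0.4204 0.0689] [0.541  0.4213 0.0695]
d 326 [0.4224 0.2988 0.0789] [0.4188 0.3013 0.0799]
```

Emit:
step_arm:
  moves: [60,0,0,0,0,0,6.8,60,0,0,0,0,0,6.8,60,0,0,0,0,0,6.8,60,0,0,0,0,0,6.8,60,0,0,0,0,0,6.8,60,0,0,0,0,0,6.8,60,0,0,0,0,0,6.8,60,0,0,0,0,0,6.8,60,0,0,0,0,0,6.8,60,0,0,0,0,0,6.7,60,-18,15,0,0,0,0,60,-18,15,0,0,0,0,60,-18,15,0,0,0,0,60,-18,15,0,0,0,0,60,-18,15,0,0,0,0,60,-18,15,0,0,0,0,60,-18,15,0,0,0,0,60,-18,15,0,0,0,0,60,-18,15,0,0,0,0,60,-18,15,0,0,0,0]
  newtons: 40

```text
time: 2.07
tcp_pos: [0.4046, 0.4444, 0.2394]
ee_rot: [-180.0, -0.0, 90.0]
ft_force: [0.3, 0.9, -0.2]
gripper_width: 0.0602
```

Emit:
step_arm:
  moves: [60,-19.7,16.1,10,0,0,0,60,-19.7,16.1,10,0,0,0,60,-19.7,16.1,10,0,0,0,60,-19.7,16.1,10,0,0,0,60,-19.7,16.1,10,0,0,0,60,-19.7,16.1,10,0,0,0,60,-19.7,16.1,10,0,0,0,60,-19.7,16.1,10,0,0,0,60,-19.7,16.1,10,0,0,0,60,-19.7,16.1,10,0,0,0,60,0,0,10,0,0,0,60,0,0,10,0,0,0,60,0,0,0,0,0,0]

```text
time: 3.15
tcp_pos: [0.5638, 0.2484, 0.1174]
ee_rot: [-179.9, 0.1, 90.0]
ft_force: [-1.3, 0.9, -0.3]
gripper_width: 0.0603
```

```bash
python3 - <<'E'
from h import *
s=snap("scene"); save(s,"s1.png"); print(env.state()["tcp_pos"])
E
```

```text
[0.56391624 0.24895413 0.11834892]
```

View pics/s1.png

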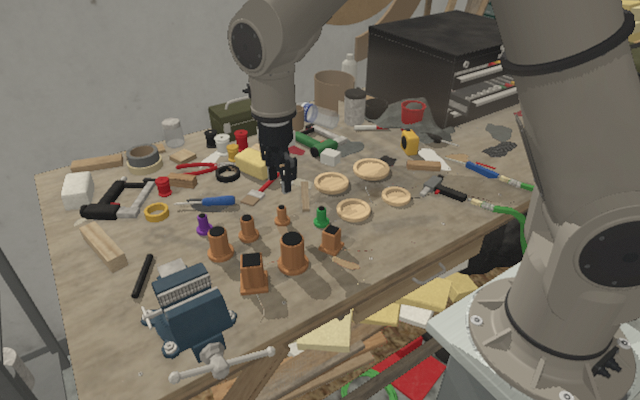

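The open gripper, at pixel (283,180), is directly above foot a at (282,215).

Emit:
step_arm:
  moves: [60,-2,1.5,12,0,0,0,60,0,0,14,0,0,0,60,0,0,14,0,0,0,60,0,0,14,0,0,0,60,0,0,14,0,0,0,60,0,0,14,0,0,0,60,0,0,10,0,0,0,60,0,0,0,0,0,0,10,0,0,0,0,0,0,10,0,0,0,0,0,0,10,0,0,0,0,0,0,10,0,0,0,0,0,0,10,0,0,0,0,0,0,10,0,0,0,0,0,0,10,0,0,0,0,0,0,10,0,0,0,0,0,0]
  newtons: 40

```text
time: 4.53
tcp_pos: [0.5669, 0.2465, 0.0282]
ee_rot: [179.9, -0.0, 90.0]
ft_force: [-1.7, -1.2, 7.2]
gripper_width: 0.0225
```

Emit:
step_arm:
  moves: [10,0,0,10,0,0,0,10,0,0,-20,0,0,0,10,0,0,-25,0,0,0,10,0,0,-25,0,0,0,10,0,0,-25,0,0,0,10,0,0,0,0,0,0]

```text
time: 5.03
tcp_pos: [0.5687, 0.2471, 0.1172]
ee_rot: [179.7, -0.2, 90.0]
ft_force: [1.3, 0.5, 0.0]
gripper_width: 0.0227
```

```bash
python3 - <<'E'
from h import *
s=snap("scene"); cv2.imwrite("pics/s2.png",cv2.resize(s["color"][100:300,180:440,::-1],None,fx=3,fy=3)); st=env.state();print(st["tcp_pos"],st["ft_force"],st["gripper_width"])
E
```

```text
[0.56783045 0.24702299 0.11511641] [-0.01482652  0.55166459 -0.17939308] 0.022729473714335983
```

View pics/s2.png

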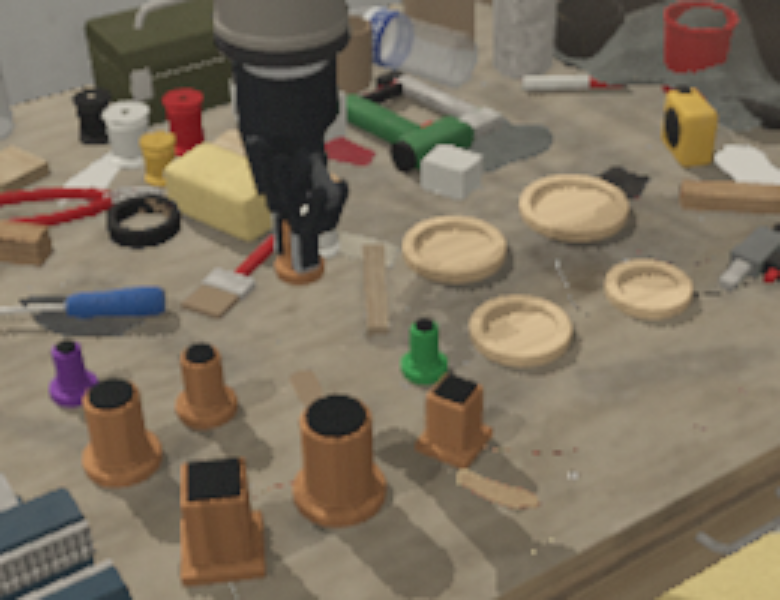

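Foot a hangs upright between the fingers, at about crop pixel (298,260), and everything else is where it was.

Emit:
step_arm:
  moves: [10,-14,-4,0,0,0,0,10,-20,-5,0,0,0,0,10,-20,-5,0,0,0,0,10,-20,-5,0,0,0,0,10,-20,-5,0,0,0,0,10,-20,-5,0,0,0,0,10,-20,-5,0,0,0,0,10,-20,-5,0,0,0,0,10,-20,-5,0,0,0,0,10,-20,-5,0,0,0,0,10,-20,-5,0,0,0,0,10,-20,-5,0,0,0,0,10,-20,-5,0,0,0,0,10,-20,-5,0,0,0,0,10,-20,-5,0,0,0,0,10,-14,-5,0,0,0,0,10,0,0,0,0,0,0,10,0,0,0,0,0,0]

```text
time: 6.58
tcp_pos: [0.4865, -0.0625, 0.1118]
ee_rot: [-179.9, 0.0, 89.9]
ft_force: [-0.1, 1.8, -0.4]
gripper_width: 0.0224
```

Aligned over holder a. I'll lower it 70 mm, then ease down.

Emit:
step_arm:
  moves: [10,1.5,0,12,0,0,0,10,0,0,15,0,0,0,10,0,0,15,0,0,0,10,0,0,15,0,0,0,10,0,0,10,0,0,0,10,0,0,5,0,0,0,10,0,0,3,0,0,0,10,0,0,0,0,0,0,10,0,0,0,0,0,0]

```text
time: 7.33
tcp_pos: [0.4876, -0.0602, 0.0377]
ee_rot: [180.0, 0.0, 90.0]
ft_force: [-0.6, 0.7, -0.8]
gripper_width: 0.0229
```

Emit:
step_arm:
  moves: [10,0,0,2,0,0,0,10,0,0,2,0,0,0,10,0,0,0,0,0,0]

```text
time: 7.58
tcp_pos: [0.4875, -0.0601, 0.0333]
ee_rot: [180.0, -0.0, 90.0]
ft_force: [-0.6, 0.0, -0.4]
gripper_width: 0.0229
```

Emit:
step_arm:
  moves: [10,0,0,1.5,0,0,0,10,0,0,1.5,0,0,0,10,0,0,0,0,0,0]

```text
time: 7.83
tcp_pos: [0.4873, -0.0602, 0.0301]
ee_rot: [-180.0, 0.0, 90.0]
ft_force: [0.7, 0.8, -0.5]
gripper_width: 0.0227
```

Emit:
step_arm:
  moves: [10,0,0,1.2,0,0,0,10,0,0,1.2,0,0,0,10,0,0,0,0,0,0]

```text
time: 8.08
tcp_pos: [0.4873, -0.0602, 0.0277]
ee_rot: [-180.0, 0.0, 90.0]
ft_force: [-0.4, -0.5, -0.6]
gripper_width: 0.0224
```

Emit:
step_arm:
  moves: [10,0,0,1.2,0,0,0,10,0,0,1.2,0,0,0,10,0,0,1.2,0,0,0,10,0,0,0,0,0,0]

```text
time: 8.42
tcp_pos: [0.4875, -0.0603, 0.025]
ee_rot: [180.0, -0.0, 90.0]
ft_force: [-6.7, 0.5, 24.5]
gripper_width: 0.0228
```

```bash
python3 - <<'E'
from h import *
s=snap("scene"); cv2.imwrite("pics/s3.png",cv2.resize(s["color"][100:260,310:470,::-1],None,fx=4,fy=4)[:600]); st=env.state();print(st["tcp_pos"],st["ft_force"],st["gripper_width"])
E
```

```text
[ 0.48750275 -0.06030136  0.02501561] [-6.9777562   0.5742477  25.88017537] 0.022877538276163695
```

View pics/s3.png

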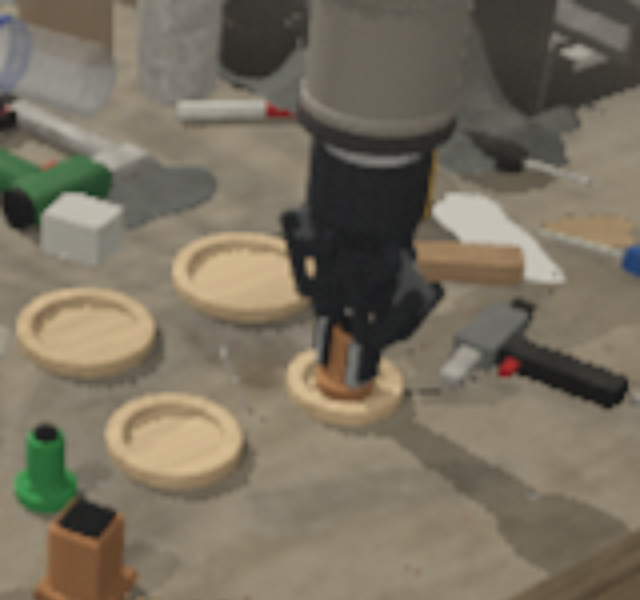

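Foot a is down in recess a, around crop pixel (345,385), with 25 N of contact. I'll release and rise.

Emit:
step_arm:
  moves: [10,0,0,-0.8,0,0,0,30,0,0,0,0,0,0,50,0,0,0,0,0,0,60,0,0,0,0,0,0,60,0,0,0,0,0,0,60,0,0,0,0,0,0,60,0,0,-10,0,0,0,60,0,0,-20,0,0,0,60,0,0,-25,0,0,0,60,0,0,-25,0,0,0,60,0,0,-25,0,0,0,65,0,0,0,0,0,0]

```text
time: 9.47
tcp_pos: [0.4893, -0.0606, 0.1346]
ee_rot: [179.7, -0.0, 89.9]
ft_force: [1.1, -0.3, 0.5]
gripper_width: 0.065
```

Emit:
step_arm:
  moves: [68,14,3,0,0,0,0,68,20.5,3.8,0,0,0,0,68,20.5,3.8,0,0,0,0,68,20.5,3.8,0,0,0,0,68,20.5,3.8,0,0,0,0,68,20.5,3.8,0,0,0,0,68,20.5,3.8,0,0,0,0,68,20.5,3.8,0,0,0,0,68,20.5,3.8,0,0,0,0,68,20.5,3.8,0,0,0,0,68,20.5,3.8,0,0,0,0,68,20.5,3.8,0,0,0,0,68,20.5,3.8,0,0,0,0,68,20.5,3.8,0,0,0,0,68,20.5,3.8,0,0,0,0,68,20.5,3.8,0,0,0,0,68,20.5,3.8,0,0,0,0,68,20.5,3.8,0,0,0,0,68,20.5,3.8,0,0,0,0,68,18,3.8,0,0,0,0]

```text
time: 11.13
tcp_pos: [0.5625, 0.3421, 0.1306]
ee_rot: [-180.0, 0.0, 90.0]
ft_force: [0.1, 0.3, -0.4]
gripper_width: 0.0679
```

Emit:
step_arm:
  moves: [68,0,0,0,0,0,0,68,0,0,0,0,0,0]

```text
time: 11.3
tcp_pos: [0.5624, 0.3415, 0.1302]
ee_rot: [-180.0, 0.0, 90.1]
ft_force: [0.4, -1.0, -1.4]
gripper_width: 0.0681
```

```bash
python3 - <<'E'
from h import *
s=snap("top"); save(s,"t4.png"); W=cloud(s)
k=(np.hypot(W[...,0]-.4865,W[...,1]+.061)<.03)&(W[...,2]>.045); print(k.sum(),np.round(W[k].mean(0),4)); 
st=env.state();print(st["tcp_pos"],st["ft_force"],st["gripper_width"])
E
```

```text
79 [ 0.4861 -0.0587  0.053 ]
[0.56249456 0.34034222 0.13018809] [ 1.07922569 -0.77795936  0.37292955] 0.06799753775761053
```

View pics/t4.png

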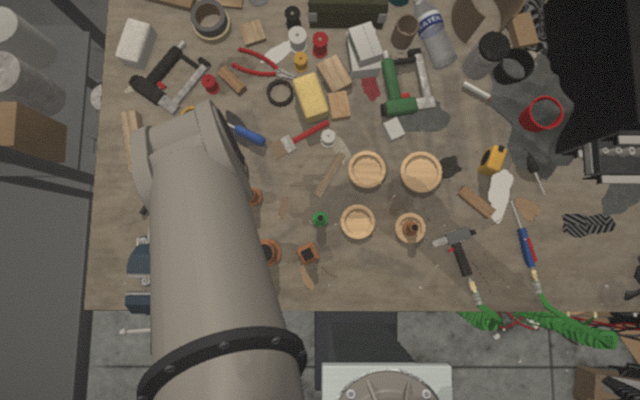

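Foot a stands in holder a at (411,228), with its top about 55 mm up and 2 mm off centre. The gripper is now over b.

Emit:
step_arm:
  moves: [68,0,0.5,12,0,0,0,68,0,0,14,0,0,0,68,0,0,14,0,0,0,68,0,0,14,0,0,0,68,0,0,14,0,0,0,68,0,0,14,0,0,0,68,0,0,12,0,0,0,68,0,0,6,0,0,0,68,0,0,0,0,0,0,15,0,0,0,0,0,0,15,0,0,0,0,0,0,15,0,0,0,0,0,0,15,0,0,0,0,0,0,15,0,0,0,0,0,0,15,0,0,0,0,0,0,15,0,0,0,0,0,0,15,0,0,0,0,0,0]

```text
time: 12.77
tcp_pos: [0.5637, 0.3411, 0.0311]
ee_rot: [179.9, -0.1, 90.0]
ft_force: [-0.4, -0.5, 5.3]
gripper_width: 0.0311
```

Emit:
step_arm:
  moves: [15,0,0,-10,0,0,0,15,0,0,-20,0,0,0,15,0,0,-25,0,0,0,15,0,0,-25,0,0,0,15,0,0,-10,0,0,0,15,-15,-4.5,0,0,0,0,15,-20,-4.5,0,0,0,0,15,-20,-4.5,0,0,0,0,15,-20,-4.5,0,0,0,0,15,-20,-4.5,0,0,0,0,15,-20,-4.5,0,0,0,0,15,-20,-4.5,0,0,0,0,15,-20,-4.5,0,0,0,0,15,-20,-4.5,0,0,0,0,15,-20,-4.5,0,0,0,0,15,-20,-4.5,0,0,0,0,15,-20,-4.5,0,0,0,0,15,-20,-4.5,0,0,0,0,15,-14,-3,0,0,0,0]

```text
time: 14.35
tcp_pos: [0.501, 0.07, 0.1203]
ee_rot: [-180.0, 0.0, 89.9]
ft_force: [0.3, -0.3, -1.2]
gripper_width: 0.0306
```

Emit:
step_arm:
  moves: [15,0,0,0,0,0,0,15,0,0,0,0,0,0,15,0,0,0,0,0,0]

```text
time: 14.6
tcp_pos: [0.5019, 0.0725, 0.1202]
ee_rot: [180.0, -0.0, 90.0]
ft_force: [-0.4, -0.2, -1.1]
gripper_width: 0.031
```

Emit:
step_arm:
  moves: [15,0,0,12,0,0,0,15,0,0,15,0,0,0,15,0,0,15,0,0,0,15,0,0,15,0,0,0,15,0,0,12,0,0,0,15,0,0,6,0,0,0,15,0,0,4,0,0,0,15,0,0,1.5,0,0,0,15,0,0,1,0,0,0,15,0,0,0,0,0,0]

```text
time: 15.43
tcp_pos: [0.5019, 0.072, 0.039]
ee_rot: [180.0, -0.0, 90.0]
ft_force: [0.5, -0.8, -0.5]
gripper_width: 0.0307
```

Emit:
step_arm:
  moves: [15,0,0,1.2,0,0,0,15,0,0,1.2,0,0,0,15,0,0,0,0,0,0]

```text
time: 15.68
tcp_pos: [0.5017, 0.0719, 0.0363]
ee_rot: [180.0, -0.0, 90.0]
ft_force: [-1.2, -0.2, -1.4]
gripper_width: 0.0305
```

Emit:
step_arm:
  moves: [15,0,0,1,0,0,0,15,0,0,1,0,0,0,15,0,0,0,0,0,0]

```text
time: 15.93
tcp_pos: [0.5019, 0.0718, 0.0359]
ee_rot: [180.0, -0.1, 90.0]
ft_force: [-14.1, -1.0, 46.3]
gripper_width: 0.0313
```

Emit:
step_arm:
  moves: [15,0,0,-1.2,0,0,0,15,0,0,0,0,0,0,35,0,0,0,0,0,0,55,0,0,0,0,0,0,70,0,0,0,0,0,0,70,0,0,0,0,0,0,70,0,0,0,0,0,0,70,0,0,-10,0,0,0,70,0,0,-20,0,0,0,70,0,0,-25,0,0,0,70,0,0,-25,0,0,0,75,0,0,-25,0,0,0,75,0,0,0,0,0,0]

```text
time: 17.02
tcp_pos: [0.5037, 0.0719, 0.145]
ee_rot: [179.7, -0.1, 90.0]
ft_force: [1.9, 0.8, 0.8]
gripper_width: 0.0751
```

Emit:
step_arm:
  moves: [75,14,2.5,0,0,0,0,75,20,2.4,0,0,0,0,75,20,2.4,0,0,0,0,75,20,2.4,0,0,0,0,75,20,2.4,0,0,0,0,75,20,2.4,0,0,0,0,75,20,2.4,0,0,0,0,75,20,2.4,0,0,0,0,75,20,2.4,0,0,0,0,75,20,2.4,0,0,0,0,75,20,2.4,0,0,0,0,75,20,2.4,0,0,0,0,75,20,2.4,0,0,0,0,75,20,2.4,0,0,0,0,75,20,2.4,0,0,0,0,75,20,2.4,0,0,0,0,75,20,2.4,0,0,0,0,75,14,1.6,0,0,0,0,75,0,0,0,0,0,0,75,0,0,0,0,0,0]

```text
time: 18.68
tcp_pos: [0.5436, 0.4203, 0.1396]
ee_rot: [-180.0, 0.1, 90.1]
ft_force: [0.2, 0.2, -0.0]
gripper_width: 0.0751
```

```bash
python3 - <<'E'
from h import *
s=snap("top"); save(s,"t5.png"); W=cloud(s)
for x,y,z in((.4865,-.061,.045),(.5025,.072,.055),(.421,.1984,.05)):
  k=(np.hypot(W[...,0]-x,W[...,1]-y)<.035)&(W[...,2]>z); print(k.sum(),np.round(W[k].mean(0),4)); 
st=env.state();print(st["tcp_pos"],st["ft_force"],st["gripper_width"])
s=snap("scene"); save(s,"s5.png")
E
```

```text
77 [ 0.4861 -0.0589  0.0535]
136 [0.5004 0.0729 0.0636]
200 [0.421  0.1985 0.0569]
[0.54392827 0.41928846 0.13987503] [-0.63140084 -0.65921266 -0.3052206 ] 0.07488894838836635
```

View pics/s5.png

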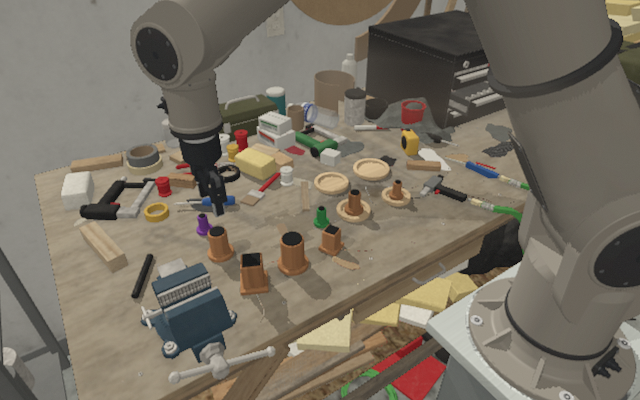

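Feet a (397,192) and b (354,205) stand in their holders. The gripper at (213,190) is above c.

Emit:
step_arm:
  moves: [75,0,0.7,12,0,0,0,75,0,0,15,0,0,0,75,0,0,15,0,0,0,75,0,0,15,0,0,0,75,0,0,15,0,0,0,75,0,0,15,0,0,0,75,0,0,12,0,0,0,75,0,0,6,0,0,0,75,0,0,0,0,0,0,25,0,0,0,0,0,0,25,0,0,0,0,0,0,25,0,0,0,0,0,0,25,0,0,0,0,0,0,25,0,0,0,0,0,0,25,0,0,0,0,0,0,25,0,0,0,0,0,0,25,0,0,0,0,0,0]

```text
time: 20.2
tcp_pos: [0.5454, 0.4202, 0.0365]
ee_rot: [179.9, -0.1, 90.0]
ft_force: [-0.4, -1.2, 6.0]
gripper_width: 0.0414
```

Emit:
step_arm:
  moves: [25,0,0,-10,0,0,0,25,0,0,-20,0,0,0,25,0,0,-25,0,0,0,25,0,0,-25,0,0,0,25,0,0,-10,0,0,0,25,-12,2.5,0,0,0,0,25,-20,5,0,0,0,0,25,-20,5,0,0,0,0,25,-20,5,0,0,0,0,25,-20,5,0,0,0,0,25,-20,5,0,0,0,0,25,-20,5,0,0,0,0,25,-20,5,0,0,0,0,25,-20,5,0,0,0,0,25,-20,5,0,0,0,0]

```text
time: 21.45
tcp_pos: [0.5919, 0.2258, 0.1245]
ee_rot: [-179.9, 0.0, 90.0]
ft_force: [0.5, -0.2, -1.8]
gripper_width: 0.0409
```

Emit:
step_arm:
  moves: [25,-20,5,0,0,0,0,25,-20,5,0,0,0,0,25,-20,5,0,0,0,0,25,-20,5,0,0,0,0,25,-20,5,0,0,0,0,25,-20,5,0,0,0,0,25,-20,5,0,0,0,0,25,-20,5,0,0,0,0,25,-20,5,0,0,0,0,25,0,0,0,0,0,0,25,0,0,0,0,0,0,25,0,0,0,0,0,0]

```text
time: 22.45
tcp_pos: [0.6366, 0.0478, 0.1247]
ee_rot: [-179.9, -0.0, 90.0]
ft_force: [-0.3, 0.8, -1.0]
gripper_width: 0.0408
```

Emit:
step_arm:
  moves: [25,0,1,12,0,0,0,25,0,0,15,0,0,0,25,0,0,15,0,0,0,25,0,0,15,0,0,0,25,0,0,12,0,0,0,25,0,0,6,0,0,0,25,0,0,3,0,0,0,25,0,0,1.5,0,0,0,25,0,0,0,0,0,0,25,0,0,0,0,0,0]

```text
time: 23.28
tcp_pos: [0.6387, 0.0478, 0.0465]
ee_rot: [180.0, -0.0, 90.0]
ft_force: [-0.5, 1.0, -2.2]
gripper_width: 0.041
```

Emit:
step_arm:
  moves: [25,0,0,1.5,0,0,0,25,0,0,1.2,0,0,0,25,0,0,1.2,0,0,0,25,0,0,0,0,0,0]

```text
time: 23.62
tcp_pos: [0.6382, 0.0479, 0.0419]
ee_rot: [-180.0, -0.0, 90.0]
ft_force: [-0.8, -0.4, -2.1]
gripper_width: 0.0407
```

Emit:
step_arm:
  moves: [25,0,0,0.8,0,0,0,25,0,0,0.6,0,0,0,25,0,0,0,0,0,0]

```text
time: 23.87
tcp_pos: [0.6384, 0.0478, 0.0415]
ee_rot: [180.0, -0.0, 90.0]
ft_force: [-6.3, -0.3, 14.9]
gripper_width: 0.0412
```

Contact. Releasing.

Emit:
step_arm:
  moves: [25,0,0,-0.5,0,0,0,25,0,0,0,0,0,0,45,0,0,0,0,0,0,60,0,0,0,0,0,0,75,0,0,0,0,0,0,75,0,0,0,0,0,0,75,0,0,0,0,0,0,75,0,0,-10,0,0,0,75,0,0,-20,0,0,0,75,0,0,-25,0,0,0,75,0,0,-25,0,0,0,82,0,0,-25,0,0,0,82,0,0,0,0,0,0]

```text
time: 24.95
tcp_pos: [0.6406, 0.0477, 0.1517]
ee_rot: [179.6, -0.1, 90.0]
ft_force: [1.7, -0.4, -0.3]
gripper_width: 0.0819
```

Emit:
step_arm:
  moves: [82,12,-10,0,0,0,0,82,16,-13.7,0,0,0,0,82,16,-13.7,0,0,0,0,82,16,-13.7,0,0,0,0,82,16,-13.7,0,0,0,0,82,16,-13.7,0,0,0,0,82,16,-13.7,0,0,0,0,82,16,-13.7,0,0,0,0,82,16,-13.7,0,0,0,0,82,16,-13.7,0,0,0,0,82,16,-13.7,0,0,0,0,82,16,-13.7,0,0,0,0,82,16,-13.7,0,0,0,0,82,16,-13.7,0,0,0,0,82,16,-13.7,0,0,0,0,82,16,-13.7,0,0,0,0,82,0,0,0,0,0,0,82,0,0,0,0,0,0,82,0,0,0,0,0,0]

```text
time: 26.53
tcp_pos: [0.4228, 0.2995, 0.1461]
ee_rot: [-180.0, 0.0, 90.0]
ft_force: [0.3, 0.1, 0.5]
gripper_width: 0.082
```

```bash
python3 - <<'E'
from h import *
s=snap("top"); save(s,"t6.png"); W=cloud(s)
for x,y,z in((.4865,-.061,.045),(.5025,.072,.055),(.638,.048,.065),(.421,.1984,.05)):
  k=(np.hypot(W[...,0]-x,W[...,1]-y)<.035)&(W[...,2]>z); print(k.sum(),np.round(W[k].mean(0),4)); 
st=env.state();print(st["tcp_pos"],st["ft_force"],st["gripper_width"])
s=snap("scene"); save(s,"s6.png")
E
```

```text
78 [ 0.486  -0.0589  0.053 ]
135 [0.5004 0.0728 0.0636]
229 [0.636  0.0495 0.0739]
656 [0.4099 0.2172 0.3803]
[0.423077   0.29923659 0.14616001] [ 0.02343466 -1.04052934 -0.13729314] 0.08193887874944969
```

View pics/s6.png

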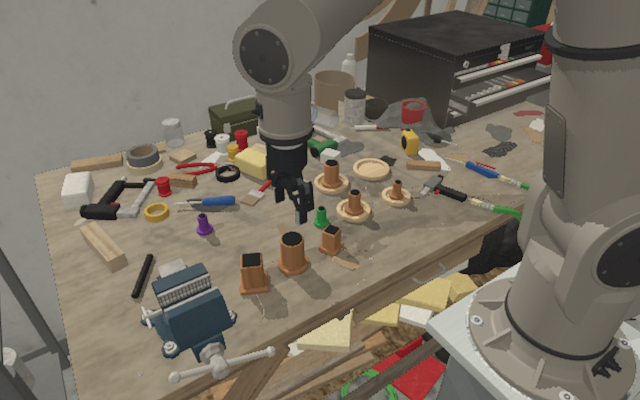

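c is seated (330,178). The open gripper is above d at (292,252), with the jaws along x, clear of both square feet.

Emit:
step_arm:
  moves: [82,0,0,12,0,0,0,82,0,0,15,0,0,0,82,0,0,15,0,0,0,82,0,0,15,0,0,0,82,0,0,15,0,0,0,82,0,0,15,0,0,0,82,0,0,10,0,0,0,82,0,0,5,0,0,0,82,0,0,0,0,0,0,35,0,0,0,0,0,0,35,0,0,0,0,0,0,35,0,0,0,0,0,0,35,0,0,0,0,0,0,35,0,0,0,0,0,0,35,0,0,0,0,0,0,35,0,0,0,0,0,0]
  newtons: 50

```text
time: 27.97
tcp_pos: [0.4233, 0.3001, 0.0451]
ee_rot: [179.9, -0.1, 90.0]
ft_force: [0.2, -2.1, 8.4]
gripper_width: 0.0508
```

Emit:
step_arm:
  moves: [35,0,0,-10,0,0,0,35,0,0,-20,0,0,0,35,0,0,-25,0,0,0,35,0,0,-25,0,0,0,35,0,0,-20,0,0,0,35,0,0,-10,0,0,0,35,-12,6,0,0,0,0,35,-19,10,0,0,0,0,35,-19,10,0,0,0,0,35,-19,10,0,0,0,0,35,-19,10,0,0,0,0,35,-19,10,0,0,0,0,35,-19,10,0,0,0,0,35,-19,10,0,0,0,0,35,-19,10,0,0,0,0,35,-19,10,0,0,0,0,35,-19,10,0,0,0,0]

```text
time: 29.38
tcp_pos: [0.5289, 0.0968, 0.1542]
ee_rot: [-180.0, -0.0, 90.0]
ft_force: [0.2, 0.1, -2.1]
gripper_width: 0.0506
```

Emit:
step_arm:
  moves: [35,-19,10,0,0,0,0,35,-19,10,0,0,0,0,35,-19,10,0,0,0,0,35,-19,10,0,0,0,0,35,-19,10,0,0,0,0,35,-19,10,0,0,0,0,35,-19,10,0,0,0,0,35,-19,10,0,0,0,0,35,-19,10,0,0,0,0,35,-19,10,0,0,0,0,35,0,3,0,0,0,0,35,0,0,0,0,0,0,35,0,0,0,0,0,0]

```text
time: 30.47
tcp_pos: [0.6314, -0.0917, 0.1538]
ee_rot: [-180.0, -0.0, 90.0]
ft_force: [-0.4, -0.4, -2.6]
gripper_width: 0.0508
```

Emit:
step_arm:
  moves: [35,0,0.5,12,0,0,0,35,0,0,18,0,0,0,35,0,0,18,0,0,0,35,0,0,18,0,0,0,35,0,0,15,0,0,0,35,0,0,9,0,0,0,35,0,0,5,0,0,0,35,0,0,2.5,0,0,0,35,0,0,1.5,0,0,0,35,0,0,0,0,0,0,35,0,0,0,0,0,0]

```text
time: 31.38
tcp_pos: [0.6327, -0.0922, 0.0557]
ee_rot: [179.9, -0.0, 90.0]
ft_force: [-0.1, 0.1, -1.8]
gripper_width: 0.0508
```

Emit:
step_arm:
  moves: [35,0,0,2,0,0,0,35,0,0,1.5,0,0,0,35,0,0,1,0,0,0,35,0,0,0,0,0,0]

```text
time: 31.72
tcp_pos: [0.6322, -0.0922, 0.0504]
ee_rot: [-180.0, -0.0, 90.0]
ft_force: [0.3, 0.5, -2.1]
gripper_width: 0.0505
```

Emit:
step_arm:
  moves: [35,0,0,0.8,0,0,0,35,0,0,0.6,0,0,0,35,0,0,0,0,0,0]

```text
time: 31.97
tcp_pos: [0.6324, -0.0923, 0.0502]
ee_rot: [180.0, -0.0, 90.0]
ft_force: [-7.1, 1.7, 15.2]
gripper_width: 0.0509
```

Emit:
step_arm:
  moves: [35,0,0,-0.5,0,0,0,35,0,0,0,0,0,0,55,0,0,0,0,0,0,70,0,0,0,0,0,0,82,0,0,0,0,0,0,82,0,0,0,0,0,0,82,0,0,0,0,0,0,82,0,0,-10,0,0,0,82,0,0,-20,0,0,0,82,0,0,-25,0,0,0,82,0,0,-25,0,0,0,82,0,0,-25,0,0,0,82,0,0,-25,0,0,0,82,0,0,-20,0,0,0,82,0,0,0,0,0,0]

```text
time: 33.22
tcp_pos: [0.6341, -0.0928, 0.2047]
ee_rot: [179.7, -0.0, 90.0]
ft_force: [0.6, -0.6, 0.2]
gripper_width: 0.0819
```

Emit:
step_arm:
  moves: [82,20,-10,0,0,0,0,82,25,-10,0,0,0,0,82,25,-10,0,0,0,0,82,25,-10,0,0,0,0,82,25,-10,0,0,0,0,82,25,0,0,0,0,0,82,25,0,0,0,0,0,82,25,0,0,0,0,0,82,25,0,0,0,0,0,82,25,0,0,0,0,0,82,25,0,0,0,0,0,82,25,0,0,0,0,0,82,25,0,0,0,0,0,82,25,0,0,0,0,0,82,25,0,0,0,0,0,82,25,0,0,0,0,0,82,25,0,0,0,0,0,82,0,0,0,0,0,0,82,0,0,0,0,0,0]

```text
time: 34.8
tcp_pos: [0.5818, 0.3292, 0.1996]
ee_rot: [-180.0, 0.0, 90.1]
ft_force: [-0.2, -1.8, -0.6]
gripper_width: 0.0821
```

```bash
python3 - <<'E'
from h import *
s=snap("top"); save(s,"t7.png"); W=cloud(s)
for n,x,y,z in(("a",.4865,-.061,.05),("b",.5025,.072,.06),("c",.638,.048,.07),("d",.632,-.0925,.08),("s1",.421,.1984,.053),("s2",.4181,.3988,.069)):
  k=(np.hypot(W[...,0]-x,W[...,1]-y)<.035)&(W[...,2]>z); p=W[k]; print(n,k.sum(),np.round(p.mean(0),4) if k.sum() else '',"med z",np.median(p[:,2]) if k.sum() else ''); 
st=env.state();print(st["time"],st["tcp_pos"],st["ft_force"])
s=snap("scene"); save(s,"s7.png")
cv2.imwrite("pics/s7c.png",cv2.resize(s["color"][130:300,190:450,::-1],None,fx=3,fy=3))
E
```

```text
a 67 [ 0.4857 -0.0595  0.0539] med z 0.05430517237390409
b 124 [0.5003 0.0722 0.0644] med z 0.06451047155914857
c 215 [0.6364 0.049  0.0746] med z 0.07471937255574623
d 333 [ 0.6301 -0.0906  0.0847] med z 0.08499814294434349
s1 5730 [0.4127 0.2106 0.6695] med z 0.692586095473359
s2 0  med z 
34.85 [0.58222724 0.32764035 0.19974904] [ 0.46457677 -1.28552785 -0.94631727]
```

View pics/t7.png

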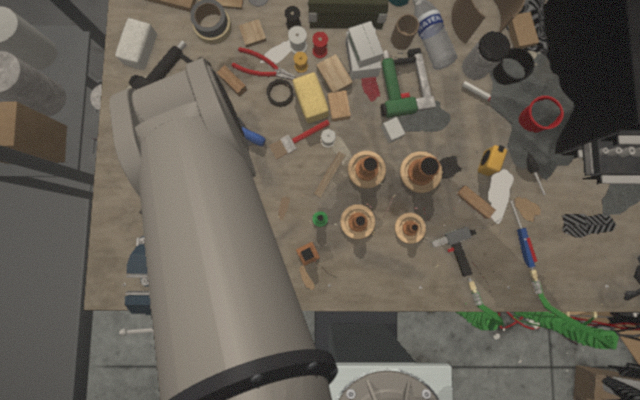

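View pics/s7c.png

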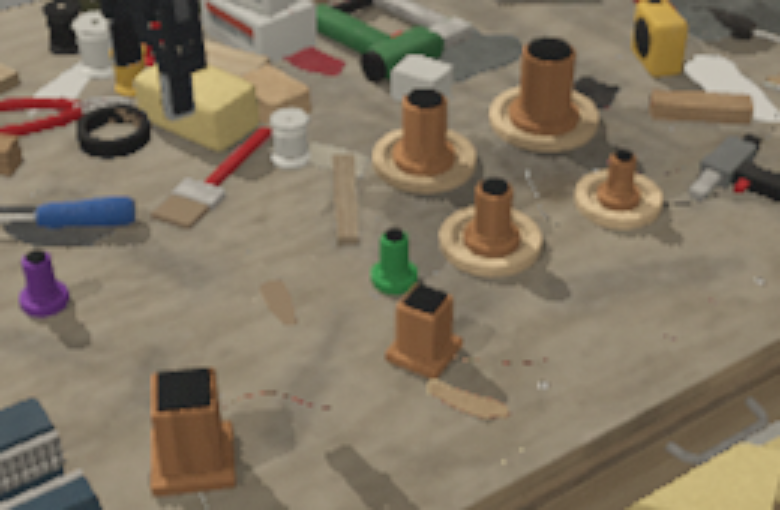

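All four round feet stand upright in their recesses: a (620,185), b (492,220), c (425,135) and d (547,90) in the crop. Both square feet and the look-alikes are where they were, and the arm is clear.

```bash
python3 - <<'E'
from h import *
print(env.job_done())
E
```

```text
the job is handed in; nothing more can be done
None
```

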